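Shut up the glaze sample cases

TASK

Stand the blue-glazed test tile upright in the empty case with the blue cover, setting it down rather than dropping it in, and press the covers of all three cases down until their catches hold them fully shut. Leave the other two tiles standing in their cases, and do not push about or tip the things around.

Things in the scene. Friction and masses are not known exactly. Their poses are not given: they have to be found in the camera images.
- case_blue: Open-topped grey plastic case with a blue hinged cover, fixed; EMPTY at the start; the blue test tile belongs in it. Outside 100 x 100 x 60 mm high, walls and floor 5 mm (inside 90 x 90). Origin: centre of underside, z up. Hinge along its y on top of the rear (+x) wall, at (50, 0, 60) mm. Catch: sprung steel ball in the middle of the front (-x) wall, 10 mm below the rim.
- cover_blue (a joint): Cover angle: 0 fully shut, pi/2 upright, 1.9 leaning back on its stop. Plate 110 mm long from the hinge, 100 wide, 6 thick (top 66 mm above table when shut); 34 mm wide tongue hangs 20 mm down at mid front edge and snaps over the ball. Stays where left when open; near shut a weak spring lifts it unless caught. About 7 N on the front edge takes it past the catch, at 0.06 rad.
- cover_blue_front (a point): Point on the outer (top) face of the blue cover, 103 mm from the hinge, mid-width, on a white strip by its free front edge: the place to press. Moves with the cover; z is normal to the cover, outward.
- case_green: Open-topped grey plastic case with a green hinged cover, fixed; already holds the green test tile, standing. Outside 100 x 100 x 60 mm high, walls and floor 5 mm (inside 90 x 90). Origin: centre of underside, z up. Hinge along its y on top of the rear (+x) wall, at (50, 0, 60) mm. Catch: sprung steel ball in the middle of the front (-x) wall, 10 mm below the rim.
- cover_green (a joint): Cover angle: 0 fully shut, pi/2 upright, 1.9 leaning back on its stop. Plate 110 mm long from the hinge, 100 wide, 6 thick (top 66 mm above table when shut); 34 mm wide tongue hangs 20 mm down at mid front edge and snaps over the ball. Stays where left when open; near shut a weak spring lifts it unless caught. About 7 N on the front edge takes it past the catch, at 0.06 rad.
- cover_green_front (a point): Point on the outer (top) face of the green cover, 103 mm from the hinge, mid-width, on a white strip by its free front edge: the place to press. Moves with the cover; z is normal to the cover, outward.
- case_yellow: Open-topped grey plastic case with a yellow hinged cover, fixed; already holds the yellow test tile, standing. Outside 100 x 100 x 60 mm high, walls and floor 5 mm (inside 90 x 90). Origin: centre of underside, z up. Hinge along its y on top of the rear (+x) wall, at (50, 0, 60) mm. Catch: sprung steel ball in the middle of the front (-x) wall, 10 mm below the rim.
- cover_yellow (a joint): Cover angle: 0 fully shut, pi/2 upright, 1.9 leaning back on its stop. Plate 110 mm long from the hinge, 100 wide, 6 thick (top 66 mm above table when shut); 34 mm wide tongue hangs 20 mm down at mid front edge and snaps over the ball. Stays where left when open; near shut a weak spring lifts it unless caught. About 7 N on the front edge takes it past the catch, at 0.06 rad.
- cover_yellow_front (a point): Point on the outer (top) face of the yellow cover, 103 mm from the hinge, mid-width, on a white strip by its free front edge: the place to press. Moves with the cover; z is normal to the cover, outward.
- tile_blue: Inverted-T glaze test tile of fired clay, upper part glazed blue, loose on the table at the start. Foot 42 (x) x 45 (y) x 8 mm, upright slab 10 mm thick (x) x 45 mm wide (y) rising from the foot's middle to 50 mm. 60 g nominal. Origin: centre of its underside, z up; pinch the slab across x from above.
- tile_green: Inverted-T glaze test tile of fired clay, upper part glazed green, standing in the green case from the start; leave it standing there. Foot 42 (x) x 45 (y) x 8 mm, upright slab 10 mm thick (x) x 45 mm wide (y) rising from the foot's middle to 50 mm. 60 g nominal. Origin: centre of its underside, z up; pinch the slab across x from above.
- tile_yellow: Inverted-T glaze test tile of fired clay, upper part glazed yellow, standing in the yellow case from the start; leave it standing there. Foot 42 (x) x 45 (y) x 8 mm, upright slab 10 mm thick (x) x 45 mm wide (y) rising from the foot's middle to 50 mm. 60 g nominal. Origin: centre of its underside, z up; pinch the slab across x from above.
- jar_white: Bystander, leave alone: small white glaze jar, 42 mm across, 55 mm tall, stands close to the blue tile. Origin: at the centre of its underside.
- kiln_post: Bystander, leave alone: white ceramic kiln post, 38 mm across, 50 mm tall. Origin: at the centre of its underside.
- bisque_bowl: Bystander, leave alone: terracotta bowl, 100 mm across, 45 mm tall. Origin: at the centre of its underside.
- jar_amber: Bystander, leave alone: amber glass jar, 56 mm across, 85 mm tall. Origin: at the centre of its underside.
- mug: Bystander, leave alone: white mug, 72 mm across, 85 mm tall, handle to its +y. Origin: at the centre of its underside.

How it is judged:
By the outcome, as a careful person would: the job done as asked, in the order asked, and still so for the second after the job is handed in, with the robot touching nothing.
It also fails if it takes over 72 s, if anything falls off the work surface, if the arm or the gripper's body presses on something with over 40 N, if the wrist force passes 120 N, or if a joint passes its speed limit or range.

ROBOT

A 6-joint arm with a two-finger parallel gripper is mounted at the origin on the work surface. World frame = base frame: x ahead of the robot, y to its left, z up, the work surface at z = 0. Lengths are in mm, angles in rad, forces in N, time in s.
With the tool pointing down it reaches from about 350 to 875 mm from the base axis. Payload 4.2 kg.
Tool frame: the origin (TCP) lies midway between the tips of the shut fingers; the grasp point (between the pads) lies 19 mm behind it (arm.grasp_offset is the distance from the TCP to the grasp point, in mm); z points along the fingers, y is the direction in which the jaws open and shut (so a half turn about z gives the same grasp; the last joint's range is limited). The gripper opens to 85 mm and grips with 20 to 120 N. Pads are 22 mm wide; open, the fingers measure 114 mm over their backs; the gripper's body (76 mm by 85 mm) begins 54 mm behind the grasp point. The pads swing forward as they close: fully open they stand 13 mm farther back than shut.
Start: joints at [1.566, 0.385, 0.008, 0, -1.194, -0.259], TCP at [162.937, 603.366, 231.312] pointing down, gripper open.
Joint ranges: [-3.14, 3.14], [-1.21, 2.06], [-1.07, 1.41], [-3.16, 2.05], [-2.99, -0.16], [-3.1, 3.1]. Speed limits (rad/s): [2.79, 2.79, 3.14, 3.14, 3.14, 3.14].

INTERFACE

Orientations are given as a unit quaternion [x, y, z, w].
In Python, from bench import arm gives the robot as it stands.
- The arm moves only by the tool move_arm, never from a script. Its argument "moves" is a list of rows, each an object with "gripper": the gripper's target within -1 to 1 (fully open at 1, half-way at 0, shut at -1); "xyz": the shift along the tool's x, y, z in cm, a list of three; "angular": the turn, a rotation vector about the tool's x, y, z in rad, a list of three. In form: [{"gripper": gripper, "xyz": [dx, dy, dz], "angular": [wx, wy, wz]}, ...]. A call has 1 to 10 rows; each row is the pose to reach, as a shift and turn from the pose commanded when the call began, along the tool's axes at that moment; what a row does not reach only later rows make up. A row lasts 1/8 s, in which the tool goes at most 62.5 mm and 10.7 degrees, less where a joint would pass 70% of its speed; a pose out of reach is approached as far as the arm can. A call with a gripper value outside its range is refused whole. The fingers move at their own pace and stop on an object; the grip force is fixed at half the most. Time passes only in rows, so rows that repeat a pose let the fingers close. It gives the time, the measured TCP pose, the force and the opening at its end, in the units of the state.
- arm.read_state(): the state, without advancing time (a new reading comes with each control period).
- arm.get_image(name): name is "scene" or "top" or "wrist"; returns (picture, depth): 400x640x3 uint8, blue, green, red; 400x640 float32, mm along the optical axis (not along the pixel's ray), 0 where there is no reading.
- arm.get_calibration(name): a dict with "camera_matrix" (3x3 intrinsics, pixels), "R" (3x3) and "t" (3): a world point X has camera coordinates R X + t. Camera axes: x right, y down, z forward; pixel columns grow to the right and rows downward; lengths in mm; the calibration is good to about 2 mm. The wrist camera is an equidistant fisheye: a pixel r from the principal point sees the ray r / f radians off the axis. A picture is of the moment at which its call begins: read the wrist's pose just before it. get_calibration takes no time and is no camera call; for the wrist camera it gives the pose at the moment of the call.
- arm.job_done(): hands the job in, once; it reports no verdict.
The state is a dict: "clock": time; "joints": joint angles; "joint_vel": joint speeds; "joint_efforts": joint torques, N m; "position": TCP position; "ee_rot": TCP orientation; "contact_force": force on the tool from outside, world axes, zero at the start; "wrist_torque": the same for the moment, N m; "gripper_width": finger opening in mm.
Only numpy, scipy, OpenCV 4.12 (cv2) and the standard library are available. Lean on these libraries where they do the work, as an engineer would, in place of code of your own. Each camera call takes 0.05 s, during which the arm holds its last target. There are 200 camera calls.

## Working session

There is one attempt and no reset: what is moved stays moved. The work goes in short steps, Python scripts to look and compute and a tool call to move; the robot and the scene stay as the last step left them, time stands still between calls to the robot, and variables do not carry over. Pictures are saved under pics/ and viewed, about 8 in all and at most 12, crops included, and the job is handed in when it is done.

Besides the shell and the picture viewer there is one more tool, called after ">>>" as name(argument=value, ...), one argument or row to a line, values as JSON. move_arm: Moves the arm, as the interface text tells. Its arguments: {"type":"object","properties":{"moves":{"type":"array","items":{"type":"object","properties":{"gripper":{"type":"number"},"xyz":{"type":"array","items":{"type":"number"}},"angular":{"type":"array","items":{"type":"number"}}}}}},"required":["moves"]}

```bash
mkdir -p pics; ls
python3 - <<'E'
from bench import arm
import cv2,numpy as np
s=arm.read_state();print(s)
for n in("scene","top"):
    p,d=arm.get_image(n);c=arm.get_calibration(n);cv2.imwrite(f"pics/{n}0.png",p);np.savez(f"{n}0.npz",p=p,d=d,**c)
    print(n,c)
E
```

```text
pics
{'clock': 0.0, 'joints': array([ 1.56562125e+00,  3.85568591e-01,  6.62206852e-03, -4.82361409e-04,
       -1.19399967e+00, -2.58563920e-01]), 'joint_vel': array([-1.03055913e-03,  1.10964995e-04, -1.21496523e-04, -6.51954497e-05,
       -1.73708439e-04, -5.46546220e-04]), 'joint_efforts': array([-4.81092920e-04, -3.92287624e+01,  1.88404083e+01,  4.18632209e+00,
       -4.59770745e-03,  4.38900244e-06]), 'position': array([162.78828119, 602.82346911, 230.21531777]), 'ee_rot': array([ 9.91305509e-01, -1.31575769e-01, -8.65452058e-05,  1.09464221e-03]), 'contact_force': array([-0.05131111,  0.68996926, -0.92654119]), 'wrist_torque': array([ 0.05009949, -0.01739712, -0.00242522]), 'gripper_width': 85.29632348595393}
scene {'camera_matrix': array([[406.84290428,   0.        , 317.97194547],
       [  0.        , 406.84290428, 192.74284521],
       [  0.        ,   0.        ,   1.        ]]), 'R': array([[ 0.86708145,  0.49816523, -0.00107367],
       [ 0.29564051, -0.51630936, -0.80375452],
       [-0.4009569 ,  0.69660322, -0.5949601 ]]), 't': array([-517.59237761, -106.21772005, 1244.35617594])}
top {'camera_matrix': array([[363.95266439,   0.        , 323.37120137],
       [  0.        , 363.95266439, 193.46932381],
       [  0.        ,   0.        ,   1.        ]]), 'R': array([[ 0.01415888, -0.99987492, -0.00704753],
       [-0.98544571, -0.01275978, -0.16951087],
       [ 0.16939975,  0.00934504, -0.98550312]]), 't': array([-18.79053148, 582.39671814, 794.61430263])}
```

View pics/top0.png

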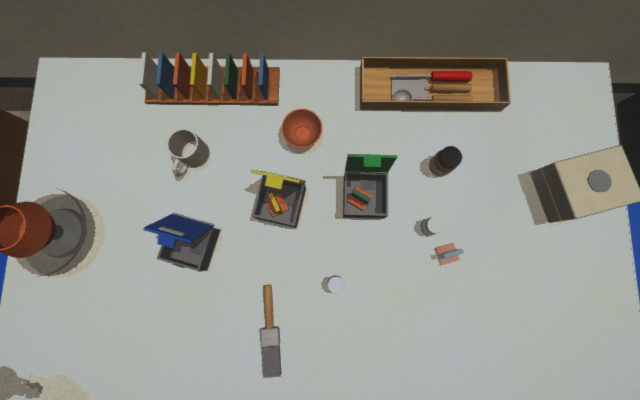

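View pics/scene0.png

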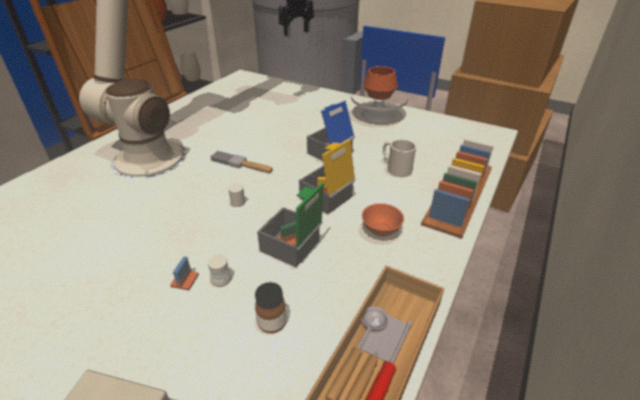

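```bash
cat > h.py <<'E'
import numpy as np,cv2
from scipy.spatial.transform import Rotation as Ro
def cloud(f):
    K,R,t,d=f["camera_matrix"],f["R"],f["t"],f["d"]
    v,u=np.mgrid[:400,:640]
    c=np.stack([(u-K[0,2])/K[0,0]*d,(v-K[1,2])/K[1,1]*d,d],-1)
    w=(c-t)@R; w[d==0]=np.nan
    return w
E
python3 - <<'E'
from h import *
f=np.load("top0.npz");w=cloud(f);p=f["p"];z=w[...,2]
print("table z",np.nanmedian(z[300:380,350:600]))
for n,(u0,v0,u1,v1) in dict(blue=(138,205,225,275),yellow=(245,165,310,232),green=(337,150,402,222),tile=(433,240,468,268),jar=(418,214,441,238),amber=(430,143,465,178),bowl=(278,105,326,152),mug=(165,128,202,178),post=(325,274,348,296)).items():
    sub=w[v0:v1,u0:u1].reshape(-1,3);sub=sub[np.isfinite(sub[:,2])]
    q=sub[sub[:,2]>8]
    print(n,len(q),"z max",np.percentile(q[:,2],[50,95,99]).round(1),"x",np.percentile(q[:,0],[1,99]).round(0),"y",np.percentile(q[:,1],[1,99]).round(0))
    if n in("blue","yellow","green"):
        r=sub[(sub[:,2]>48)&(sub[:,2]<63)]
        rr=cv2.minAreaRect(r[:,:2].astype(np.float32));print("  rim",len(r),rr)
        c=sub[sub[:,2]>72]
        m=c.mean(0);_,s,vt=np.linalg.svd(c-m);print("  cover n",vt[2].round(3),"rms",s[2]/len(c)**.5,"mean",m.round(1),"x/y/z rng",c.min(0).round(0),c.max(0).round(0))
    else:
        top=q[q[:,2]>np.percentile(q[:,2],95)-10];print("  top mean",top.mean(0).round(1),cv2.minAreaRect(top[:,:2].astype(np.float32)))
a=p[130:290,120:480];cv2.imwrite("pics/crop.png",cv2.resize(a,None,fx=2.2,fy=2.2,interpolation=cv2.INTER_CUBIC))
E
```

```text
table z -0.30863717040849836
blue 2100 z max [ 92.  162.2 164. ] x [407. 526.] y [239. 354.]
  rim 409 ((466.72943115234375, 297.8763122558594), (101.48278045654297, 111.55004119873047), 75.0759506225586)
  cover n [-0.864  0.233 -0.447] rms 5.239408568693494 mean [488.4 290.2 130.2] x/y/z rng [453. 238.  72.] [525. 343. 167.]
yellow 1415 z max [ 56.9 168.3 169.5] x [510. 620.] y [ 34. 147.]
  rim 518 ((568.4085083007812, 91.6416015625), (100.34083557128906, 110.95348358154297), 77.82091522216797)
  cover n [-0.885  0.208 -0.417] rms 7.592793198929118 mean [591.4  84.2 163.5] x/y/z rng [573.  33.  75.] [615. 133. 171.]
green 1942 z max [ 59.9 170.1 171.4] x [532. 643.] y [-157.  -58.]
  rim 568 ((581.1549682617188, -107.74319458007812), (98.65525817871094, 104.53328704833984), 88.98424530029297)
  cover n [-1.     0.018 -0.001] rms 5.244376854920413 mean [ 635.1 -107.6  138.8] x/y/z rng [ 618. -159.   72.] [644. -59. 173.]
tile 231 z max [28.7 51.2 52.3] x [427. 472.] y [-328. -283.]
  top mean [ 449.6 -304.4   49.1] ((449.7833251953125, -305.4135437011719), (10.161724090576172, 45.7
[... 307 characters left out ...]
[ 665.  -296.8   84.1] ((665.7728881835938, -297.6759948730469), (47.399959564208984, 49.66001892089844), 46.26557159423828)
bowl 1022 z max [24.1 45.2 46.9] x [697. 790.] y [-3. 90.]
  top mean [752.3  45.5  42.1] ((743.2864990234375, 43.083091735839844), (96.30659484863281, 96.6272964477539), 1.7670621871948242)
mug 996 z max [60.3 84.5 85.9] x [624. 722.] y [278. 347.]
  top mean [689.  313.1  81.8] ((688.6444091796875, 312.64825439453125), (70.77476501464844, 70.93635559082031), 24.214828491210938)
post 238 z max [49.3 51.6 52.3] x [359. 396.] y [-60. -24.]
  top mean [377.4 -41.7  49.4] ((377.6211242675781, -41.88102722167969), (35.78595733642578, 35.84230041503906), 45.442787170410156)
```

View pics/crop.png

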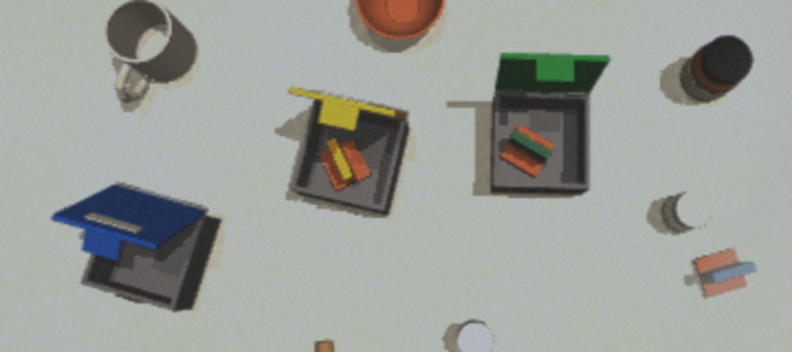

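```bash
cat >> h.py <<'E'
def go(*targets,s=None):
    "print tool-frame shift (cm) and yaw turn for world targets (x,y,z,yawdeg of tool x)"
    from bench import arm
    s=s or arm.read_state();R=Ro.from_quat(s["ee_rot"]);print("at",s["position"].round(1),"yaw",np.degrees(np.arctan2(*R.as_matrix()[1::-1,0])).round(1),"t",s["clock"])
    for x,y,z,a in targets:
        a=np.radians(a);T=Ro.from_matrix(np.array([[np.cos(a),np.sin(a),0],[np.sin(a),-np.cos(a),0],[0,0,-1]]))
        print((R.inv().apply(np.array([x,y,z])-s["position"])/10).round(2),(R.inv()*T).as_rotvec().round(3))
E
python3 - <<'E'
from h import *
f=np.load("top0.npz");w=cloud(f)
g=np.load("scene0.npz");w2=cloud(g)
for n,c,a in(("blue",(465,297),-15),("yellow",(566,91),-12.2),("green",(582,-108),-1)):
    a=np.radians(a);Rm=np.array([[np.cos(a),-np.sin(a)],[np.sin(a),np.cos(a)]])
    for nm,W in(("top",w),("scene",w2)):
        q=W.reshape(-1,3);q=q[np.isfinite(q[:,2])];l=(q[:,:2]-c)@Rm;k=(np.abs(l)<[95,75]).all(1)
        l=np.c_[l,q[:,2]][k];r=l[(l[:,2]>54)&(l[:,2]<62)&(l[:,0]<35)&(np.abs(l[:,1])<60)]
        cv=l[(l[:,2]>85)&(np.abs(l[:,1])<60)]
        A=np.polyfit(cv[:,2],cv[:,0],1)
        print(n,nm,"rim x",np.percentile(r[:,0],[1,3,50]).round(1),"y",np.percentile(r[:,1],[2,98]).round(1),"cover y",np.percentile(cv[:,1],[2,98]).round(1),"x at z=60,150",np.polyval(A,[60,150]).round(1),"deg",np.degrees(np.arctan2(1,-A[0])).round(1),"zmax",np.percentile(cv[:,2],99).round(0))
b,s,_=0,0,0
a=np.radians(-15);print("blue local -55,0:",465-55*np.cos(a),297-55*np.sin(a))
E
```

```text
blue top rim x [-52.6 -51.7 -43.2] y [-48.7  50.9] cover y [-47.9  48.3] x at z=60,150 [59.8 14.7] deg 63.4 zmax 165.0
blue scene rim x [-53.8 -53.2 -44.8] y [-50.   27.9] cover y [-47.7  50.1] x at z=60,150 [54.7 17.5] deg 67.5 zmax 166.0
yellow top rim x [-51.6 -50.4 -21.1] y [-48.6  50.9] cover y [-48.6  44.9] x at z=60,150 [53.8 29.8] deg 75.1 zmax 170.0
yellow scene rim x [-53.2 -51.9 -46.2] y [-48.3  40.1] cover y [-48.2  48.8] x at z=60,150 [56.6 35.2] deg 76.6 zmax 170.0
green top rim x [-51.1 -49.1 -25.2] y [-48.8  49.3] cover y [-47.3  48.2] x at z=60,150 [54.3 53.2] deg 89.3 zmax 172.0
green scene rim x [-49.9 -49.  -26.5] y [-50.4  49.4] cover y [-49.5  47.2] x at z=60,150 [60.4 57.1] deg 87.9 zmax 172.0
blue local -55,0: 411.87407955410123 311.2350474806386
```

Run:
```python
from h import *
go((405.5,313.5,230,-15),(405.5,313.5,130,-15),(499,288.4,130,-15))
```

```text
at [162.9 602.9 230.3] yaw -15.1 t 0.1
[30.97 21.6   0.08] [ 0.002 -0.    -0.002]
[30.97 21.58 10.08] [ 0.002 -0.    -0.002]
[40.65 21.57 10.08] [ 0.002 -0.    -0.002]
```

>>> move_arm(
  moves=[
    {"gripper": -1,"xyz": [31,21.6,0],"angular": [0,0,0]},
    {"gripper": -1,"xyz": [31,21.6,0],"angular": [0,0,0]},
    {"gripper": -1,"xyz": [31,21.6,0],"angular": [0,0,0]},
    {"gripper": -1,"xyz": [31,21.6,0],"angular": [0,0,0]},
    {"gripper": -1,"xyz": [31,21.6,0],"angular": [0,0,0]},
    {"gripper": -1,"xyz": [31,21.6,0],"angular": [0,0,0]},
    {"gripper": -1,"xyz": [31,21.6,0],"angular": [0,0,0]},
    {"gripper": -1,"xyz": [31,21.6,5],"angular": [0,0,0]},
    {"gripper": -1,"xyz": [31,21.6,10],"angular": [0,0,0]},
    {"gripper": -1,"xyz": [31,21.6,10],"angular": [0,0,0]},
  ],
)

```text
clock: 1.35
position: [403.7, 312.2, 127.9]
ee_rot: [0.991, -0.131, -0.002, 0.004]
contact_force: [0.3, 0.3, 1.0]
gripper_width: -0.1
```

>>> move_arm(
  moves=[
    {"gripper": -1,"xyz": [1.5,0,0],"angular": [0,0,0]},
    {"gripper": -1,"xyz": [3,0,0],"angular": [0,0,0]},
    {"gripper": -1,"xyz": [4.5,0,0],"angular": [0,0,0]},
    {"gripper": -1,"xyz": [6,0,0],"angular": [0,0,0]},
    {"gripper": -1,"xyz": [7.5,0,0],"angular": [0,0,0]},
    {"gripper": -1,"xyz": [8.7,0,0],"angular": [0,0,0]},
    {"gripper": -1,"xyz": [9.8,0,0],"angular": [0,0,0]},
    {"gripper": -1,"xyz": [9.8,0,0],"angular": [0,0,0]},
  ],
)

```text
clock: 2.35
position: [501.6, 288.1, 131.5]
ee_rot: [0.991, -0.132, 0.0, -0.0]
contact_force: [0.1, -0.5, 0.0]
gripper_width: -0.0
```

>>> move_arm(
  moves=[
    {"gripper": -1,"xyz": [-3,0,0],"angular": [0,0,0]},
    {"gripper": -1,"xyz": [-7,0,0],"angular": [0,0,0]},
    {"gripper": -1,"xyz": [-9,0,-6],"angular": [0,0,0]},
    {"gripper": -1,"xyz": [-9,0,-10],"angular": [0,0,0]},
  ],
)

```text
clock: 2.85
position: [412.5, 312.3, 233.2]
ee_rot: [0.991, -0.13, 0.0, -0.0]
contact_force: [0.9, 0.7, -0.6]
gripper_width: -0.1
```

Run:
```python
from h import *
from bench import arm
p,d=arm.get_image("scene");c=arm.get_calibration("scene");w2=cloud(dict(p=p,d=d,**c))
a=np.radians(-15);Rm=np.array([[np.cos(a),-np.sin(a)],[np.sin(a),np.cos(a)]])
q=w2[90:175,295:365].reshape(-1,3);q=q[np.isfinite(q[:,2])];l=np.c_[(q[:,:2]-(463.5,298))@Rm,q[:,2]]
cv=l[(l[:,2]>85)&(np.abs(l[:,1])<60)&(np.abs(l[:,0]-50)<60)];A=np.polyfit(cv[:,2],cv[:,0],1)
print(len(cv),np.polyval(A,[60,165]),np.degrees(np.arctan2(1,-A[0])),cv[:,2].max())
cv2.imwrite("pics/b.png",cv2.resize(p[60:210,240:440],None,fx=3,fy=3))
go((449.7,-305,200,-73),(449.7,-305,120,-73))
```

```text
635 [58.58588823 72.37410208] 97.48106591392013 175.43362994575435
at [415.4 314.3 239.2] yaw -14.9 t 2.9
[19.26 58.99  3.46] [-1.300e-02 -1.000e-03  1.013e+00]
[19.2  59.07 11.46] [-1.300e-02 -1.000e-03  1.013e+00]
```

View pics/b.png

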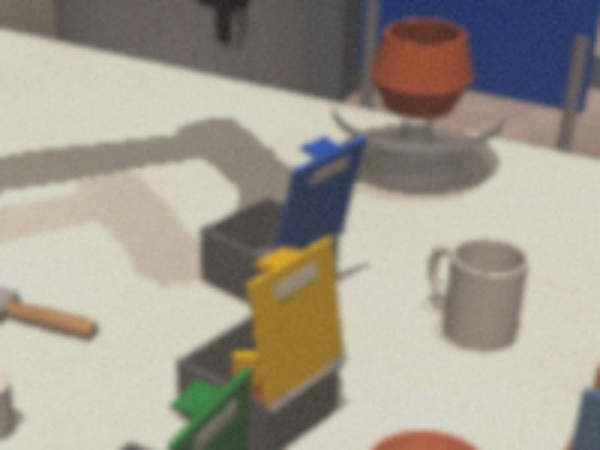

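>>> move_arm(
  moves=[
    {"gripper": -0.1,"xyz": [19.3,59,3],"angular": [0,0,1.013]},
    {"gripper": -0.1,"xyz": [19.3,59,3],"angular": [0,0,1.013]},
    {"gripper": -0.1,"xyz": [19.3,59,3],"angular": [0,0,1.013]},
    {"gripper": -0.1,"xyz": [19.3,59,3],"angular": [0,0,1.013]},
    {"gripper": -0.1,"xyz": [19.3,59,3],"angular": [0,0,1.013]},
    {"gripper": -0.1,"xyz": [19.3,59,3],"angular": [0,0,1.013]},
    {"gripper": -0.1,"xyz": [19.3,59,3],"angular": [0,0,1.013]},
    {"gripper": -0.1,"xyz": [19.3,59,3],"angular": [0,0,1.013]},
    {"gripper": -0.1,"xyz": [19.3,59,3],"angular": [0,0,1.013]},
    {"gripper": -0.1,"xyz": [19.3,59,3],"angular": [0,0,1.013]},
  ],
)

```text
clock: 4.15
position: [445.7, -310.1, 200.7]
ee_rot: [0.803, -0.596, -0.0, -0.0]
contact_force: [1.2, 0.9, -0.2]
gripper_width: 38.5
```

>>> move_arm(
  moves=[
    {"gripper": -0.1,"xyz": [0,0,0],"angular": [0,0,0]},
    {"gripper": -0.1,"xyz": [0,0,0],"angular": [0,0,0]},
    {"gripper": -0.1,"xyz": [0,0,0],"angular": [0,0,0]},
  ],
)

```text
clock: 4.53
position: [446.1, -306.9, 201.4]
ee_rot: [0.804, -0.595, -0.0, -0.0]
contact_force: [-1.1, 0.5, -0.8]
gripper_width: 38.3
```

Run:
```python
from h import *
from bench import arm
go((449.7,-305,140,-73))
c=arm.get_calibration("wrist");p,d=arm.get_image("wrist");np.savez("w1.npz",p=p,d=d,**c);cv2.imwrite("pics/w1.png",p)
print(c, arm.read_state()["gripper_width"])
```

```text
at [ 446.1 -306.9  201.4] yaw -73.1 t 4.525
[-0.07 -0.4   6.14] [-0.     0.    -0.001]
{'camera_matrix': array([[309.70691629,   0.        , 316.42647642],
       [  0.        , 309.70691629, 203.93173696],
       [  0.        ,   0.        ,   1.        ]]), 'R': array([[-9.56448808e-01, -2.91900115e-01, -7.80288653e-06],
       [-2.80664128e-01,  9.19625282e-01,  2.74803543e-01],
       [-8.02080103e-02,  2.62837712e-01, -9.61500396e-01]]), 't': array([335.77593334, 380.60140379, 465.72178703])} 38.408657000115895
```

View pics/w1.png

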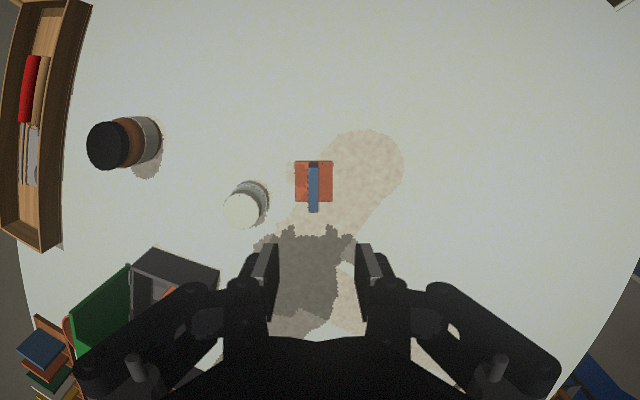

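Run:
```python
from h import *
f=np.load("w1.npz");p=f["p"];K,R,t=f["camera_matrix"],f["R"],f["t"]
hsv=cv2.cvtColor(p,cv2.COLOR_BGR2HSV)
roi=np.zeros((400,640),bool);roi[140:225,280:350]=1
C=-R.T@t
def cast(uv,z):
    d=(np.asarray(uv,float)-K[:2,2])/K[0,0];r=np.hypot(*d.T);v=np.c_[d*(np.sin(r)/r)[:,None],np.cos(r)]@R
    return C+v*((z-C[2])/v[:,2])[:,None]
h=hsv[...,0];s=hsv[...,1]
for n,m,z in(("slab",(h>90)&(h<130)&(s>80),50),("foot",((h<18)|(h>170))&(s>90),8)):
    v,u=np.nonzero(m&roi);q=cast(np.c_[u,v],z)[:,:2].astype(np.float32)
    print(n,len(u),u.min(),u.max(),v.min(),v.max(),cv2.minAreaRect(q))
# slab top end corners nearest camera: bottom rows
m=(h>90)&(h<130)&(s>80)&roi
for r in range(160,216,5):
    u=np.nonzero(m[r])[0]
    if len(u):print(r,u.min(),u.max(),cast([[u.min()-.5,r],[u.max()+.5,r]],50)[:,:2].round(1).tolist())
```

```text
slab 319 309 317 167 210 ((448.5478515625, -307.85638427734375), (7.864983081817627, 43.002166748046875), 16.997516632080078)
foot 1101 295 332 161 200 ((448.2611999511719, -307.3070068359375), (41.47618865966797, 44.122127532958984), 16.94211769104004)
170 309 317 [[458.0, -324.4], [449.8, -326.9]]
175 309 317 [[456.6, -319.7], [448.3, -322.2]]
180 309 317 [[455.2, -315.0], [446.9, -317.5]]
185 309 317 [[453.8, -310.3], [445.4, -312.8]]
190 309 317 [[452.4, -305.5], [444.0, -308.0]]
195 309 317 [[450.9, -300.7], [442.5, -303.2]]
200 309 317 [[449.5, -295.8], [441.0, -298.4]]
205 310 317 [[447.1, -291.2], [439.5, -293.5]]
210 310 317 [[445.6, -286.3], [438.0, -288.6]]
```

>>> move_arm(
  moves=[
    {"gripper": -0.1,"xyz": [0.1,-0.2,5],"angular": [0,0,0]},
    {"gripper": -0.1,"xyz": [0.1,-0.2,9],"angular": [0,0,0]},
    {"gripper": -0.1,"xyz": [0.1,-0.2,12],"angular": [0,0,0]},
    {"gripper": -0.1,"xyz": [0.1,-0.2,14.5],"angular": [0,0,0]},
    {"gripper": -0.1,"xyz": [0.1,-0.2,16.5],"angular": [0,0,0]},
    {"gripper": -0.1,"xyz": [0.1,-0.2,17.5],"angular": [0,0,0]},
    {"gripper": -0.1,"xyz": [0.1,-0.2,18.4],"angular": [0,0,0]},
    {"gripper": -0.1,"xyz": [0.1,-0.2,18.5],"angular": [0,0,0]},
    {"gripper": -0.1,"xyz": [0.1,-0.2,18.5],"angular": [0,0,0]},
  ],
)

```text
clock: 5.7
position: [448.8, -308.5, 16.9]
ee_rot: [0.803, -0.596, 0.001, -0.0]
contact_force: [0.4, 0.1, 0.1]
gripper_width: 38.0
```

>>> move_arm(
  moves=[
    {"gripper": -0.4,"xyz": [0,0,0],"angular": [0,0,0]},
    {"gripper": -1,"xyz": [0,0,0],"angular": [0,0,0]},
    {"gripper": -1,"xyz": [0,0,0],"angular": [0,0,0]},
    {"gripper": -1,"xyz": [0,0,0],"angular": [0,0,0]},
    {"gripper": -1,"xyz": [0,0,0],"angular": [0,0,0]},
    {"gripper": -1,"xyz": [0,0,0],"angular": [0,0,0]},
  ],
)

```text
clock: 6.45
position: [448.7, -308.6, 16.8]
ee_rot: [0.803, -0.596, 0.001, -0.0]
contact_force: [-0.4, 0.9, 5.3]
gripper_width: 9.3
```

>>> move_arm(
  moves=[
    {"gripper": -1,"xyz": [0,0,-1],"angular": [0,0,0]},
    {"gripper": -1,"xyz": [0,0,-3],"angular": [0,0,0]},
    {"gripper": -1,"xyz": [0,0,-7],"angular": [0,0,0]},
    {"gripper": -1,"xyz": [0,0,-12],"angular": [0,0,0]},
    {"gripper": -1,"xyz": [0,0,-18],"angular": [0,0,0]},
    {"gripper": -1,"xyz": [0,0,-20],"angular": [0,0,0]},
    {"gripper": -1,"xyz": [0,0,-20],"angular": [0,0,0]},
  ],
)

```text
clock: 7.32
position: [448.7, -308.4, 218.0]
ee_rot: [0.803, -0.596, 0.002, -0.001]
contact_force: [-0.1, -0.3, -0.5]
gripper_width: 8.8
```

Run:
```python
from h import *
from bench import arm
print(arm.read_state()["gripper_width"],arm.read_state()["contact_force"])
a=np.radians(-15);x,y=463.5-10*np.cos(a),298-10*np.sin(a);print(x,y)
go((x,y,220,-15),(x,y,100,-15))
c=arm.get_calibration("wrist");p,d=arm.get_image("wrist");cv2.imwrite("pics/w2.png",p)
```

```text
8.816745574889701 [-0.13504135 -0.32928245 -0.48120732]
453.84074173710934 300.5881904510252
at [ 448.7 -308.4  218. ] yaw -73.2 t 7.325
[-58.14 -18.13  -0.25] [-0.002 -0.003 -1.015]
[-58.16 -18.09  11.75] [-0.002 -0.003 -1.015]
```

View pics/w2.png

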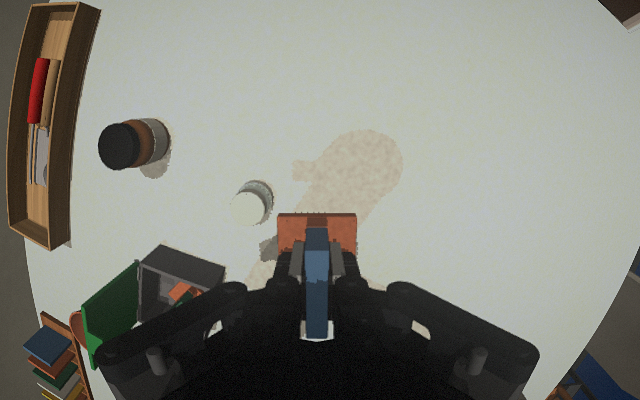

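>>> move_arm(
  moves=[
    {"gripper": -1,"xyz": [-4,-1.2,0],"angular": [0,0,-0.1]},
    {"gripper": -1,"xyz": [-9,-2.8,0],"angular": [0,0,-0.2]},
    {"gripper": -1,"xyz": [-15,-4.6,0],"angular": [0,0,-0.3]},
    {"gripper": -1,"xyz": [-21,-6.5,0],"angular": [0,0,-0.4]},
    {"gripper": -1,"xyz": [-27,-8.4,0],"angular": [0,0,-0.5]},
    {"gripper": -1,"xyz": [-33,-10.3,0],"angular": [0,0,-0.6]},
    {"gripper": -1,"xyz": [-39,-12.2,0],"angular": [0,0,-0.7]},
    {"gripper": -1,"xyz": [-45,-14,0],"angular": [0,0,-0.8]},
    {"gripper": -1,"xyz": [-50,-15.6,0],"angular": [0,0,-0.9]},
    {"gripper": -1,"xyz": [-55,-17.2,0],"angular": [0,0,-1.0]},
  ],
)

```text
clock: 8.62
position: [452.1, 269.1, 213.9]
ee_rot: [0.991, -0.136, -0.002, 0.002]
contact_force: [0.9, -0.6, 0.5]
gripper_width: 9.5
```

>>> move_arm(
  moves=[
    {"gripper": -1,"xyz": [-3.1,0,0],"angular": [0,0,0]},
    {"gripper": -1,"xyz": [-3.1,0,0],"angular": [0,0,0]},
    {"gripper": -1,"xyz": [-3.1,0,0],"angular": [0,0,0]},
  ],
)

```text
clock: 9.0
position: [423.4, 275.7, 215.0]
ee_rot: [0.99, -0.138, -0.001, 0.001]
contact_force: [-0.1, -0.4, -0.6]
gripper_width: 9.2
```

Run:
```python
from h import *
from bench import arm
print(arm.read_state()["gripper_width"])
go((453.8,300.6,120,-15),(453.8,300.6,22,-15))
c=arm.get_calibration("wrist");p,d=arm.get_image("wrist");np.savez("w3.npz",p=p,**c)
K,R,t=c["camera_matrix"],c["R"],c["t"];a=np.radians(-15);Rm=np.array([[np.cos(a),-np.sin(a)],[np.sin(a),np.cos(a)]])
L=np.array([[-50,-50],[-50,50],[50,50],[50,-50],[-45,-45],[-45,45],[45,45],[45,-45]])
P=np.c_[(463.5,298)+L@Rm.T,np.full(8,60)]@R.T+t
th=np.arctan2(np.hypot(P[:,0],P[:,1]),P[:,2]);e=P[:,:2]/np.hypot(P[:,0],P[:,1])[:,None];uv=K[:2,2]+e*th[:,None]*K[0,0];print(uv.round(0).tolist())
for u in uv:cv2.circle(p,tuple(int(x) for x in u),2,(0,0,255),-1)
cv2.imwrite("pics/w3.png",p)
```

```text
9.17646175352746
at [423.4 275.7 215. ] yaw -15.9 t 9.0
[ 2.26 -3.25  9.49] [ 0.002  0.001 -0.015]
[ 2.27 -3.27 19.29] [ 0.002  0.001 -0.015]
[[333.0, 205.0], [235.0, 206.0], [229.0, 107.0], [333.0, 103.0], [328.0, 200.0], [239.0, 201.0], [234.0, 111.0], [327.0, 108.0]]
```

View pics/w3.png

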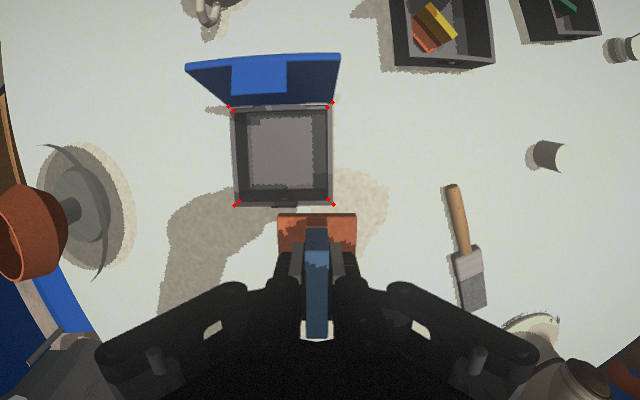

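>>> move_arm(
  moves=[
    {"gripper": -1,"xyz": [2.3,-3.3,0],"angular": [0,0,-0.015]},
    {"gripper": -1,"xyz": [2.3,-3.3,1],"angular": [0,0,-0.015]},
    {"gripper": -1,"xyz": [2.3,-3.3,4],"angular": [0,0,-0.015]},
    {"gripper": -1,"xyz": [2.3,-3.3,8],"angular": [0,0,-0.015]},
    {"gripper": -1,"xyz": [2.3,-3.3,10],"angular": [0,0,-0.015]},
    {"gripper": -1,"xyz": [2.3,-3.3,12],"angular": [0,0,-0.015]},
    {"gripper": -1,"xyz": [2.3,-3.3,13.5],"angular": [0,0,-0.015]},
    {"gripper": -1,"xyz": [2.3,-3.3,14],"angular": [0,0,-0.015]},
    {"gripper": -1,"xyz": [2.3,-3.3,14],"angular": [0,0,-0.015]},
  ],
)

```text
clock: 10.18
position: [455.0, 301.7, 76.3]
ee_rot: [0.991, -0.131, 0.0, 0.0]
contact_force: [0.9, 0.2, -0.7]
gripper_width: 9.1
```

Run:
```python
from h import *
go((453.8,300.6,22,-15))
```

```text
at [455.  301.7  76.3] yaw -15.0 t 10.175
[-0.09  0.13  5.43] [ 0. -0. -0.]
```

>>> move_arm(
  moves=[
    {"gripper": -1,"xyz": [0,0.1,1.5],"angular": [0,0,0]},
    {"gripper": -1,"xyz": [0,0.1,3],"angular": [0,0,0]},
    {"gripper": -1,"xyz": [0,0.1,4],"angular": [0,0,0]},
    {"gripper": -1,"xyz": [0,0.1,4.6],"angular": [0,0,0]},
    {"gripper": -1,"xyz": [0,0.1,5],"angular": [0,0,0]},
    {"gripper": -1,"xyz": [0,0.1,5.2],"angular": [0,0,0]},
    {"gripper": -1,"xyz": [0,0.1,5.3],"angular": [0,0,0]},
    {"gripper": -1,"xyz": [0,0.1,5.3],"angular": [0,0,0]},
  ],
)

```text
clock: 11.18
position: [454.7, 300.9, 23.5]
ee_rot: [0.991, -0.131, 0.0, -0.0]
contact_force: [0.3, -0.6, 0.1]
gripper_width: 9.2
```

>>> move_arm(
  moves=[
    {"gripper": -1,"xyz": [0,0,0.05],"angular": [0,0,0]},
    {"gripper": -1,"xyz": [0,0,0.1],"angular": [0,0,0]},
    {"gripper": -1,"xyz": [0,0,0.1],"angular": [0,0,0]},
  ],
)

```text
clock: 11.55
position: [454.6, 300.8, 22.3]
ee_rot: [0.991, -0.131, 0.0, 0.0]
contact_force: [-0.3, 0.5, -0.5]
gripper_width: 8.9
```

>>> move_arm(
  moves=[
    {"gripper": -1,"xyz": [0,0,0.05],"angular": [0,0,0]},
    {"gripper": -1,"xyz": [0,0,0.1],"angular": [0,0,0]},
    {"gripper": -1,"xyz": [0,0,0.1],"angular": [0,0,0]},
  ],
)

```text
clock: 11.92
position: [454.7, 300.9, 21.9]
ee_rot: [0.991, -0.13, 0.0, -0.0]
contact_force: [-0.9, -0.2, 5.6]
gripper_width: 9.5
```

>>> move_arm(
  moves=[
    {"gripper": -0.65,"xyz": [0,0,0],"angular": [0,0,0]},
    {"gripper": -0.5,"xyz": [0,0,0],"angular": [0,0,0]},
    {"gripper": -0.4,"xyz": [0,0,0],"angular": [0,0,0]},
    {"gripper": -0.4,"xyz": [0,0,0],"angular": [0,0,0]},
    {"gripper": -0.4,"xyz": [0,0,0],"angular": [0,0,0]},
    {"gripper": -0.4,"xyz": [0,0,-1],"angular": [0,0,0]},
    {"gripper": -0.4,"xyz": [0,0,-3],"angular": [0,0,0]},
    {"gripper": -0.4,"xyz": [0,0,-6],"angular": [0,0,0]},
    {"gripper": -0.4,"xyz": [-3,0,-11],"angular": [0,0,0]},
    {"gripper": -0.4,"xyz": [-7,0,-17],"angular": [0,0,0]},
  ],
)

```text
clock: 13.18
position: [391.6, 317.4, 185.1]
ee_rot: [0.991, -0.131, 0.0, 0.0]
contact_force: [-0.5, 1.3, 0.5]
gripper_width: 25.8
```

>>> move_arm(
  moves=[
    {"gripper": -1,"xyz": [-2,0,-2],"angular": [0,0,0]},
    {"gripper": -1,"xyz": [-2,0,-2],"angular": [0,0,0]},
    {"gripper": -1,"xyz": [-2,0,-2],"angular": [0,0,0]},
  ],
)

```text
clock: 13.55
position: [372.7, 322.3, 202.8]
ee_rot: [0.991, -0.131, -0.0, 0.0]
contact_force: [-0.3, 0.9, -0.5]
gripper_width: 0.2
```

Run:
```python
from h import *
from bench import arm
c=arm.get_calibration("wrist");p,d=arm.get_image("wrist");cv2.imwrite("pics/w4.png",p)
go()
```

```text
at [372.8 322.1 202.3] yaw -15.0 t 13.6
```

View pics/w4.png

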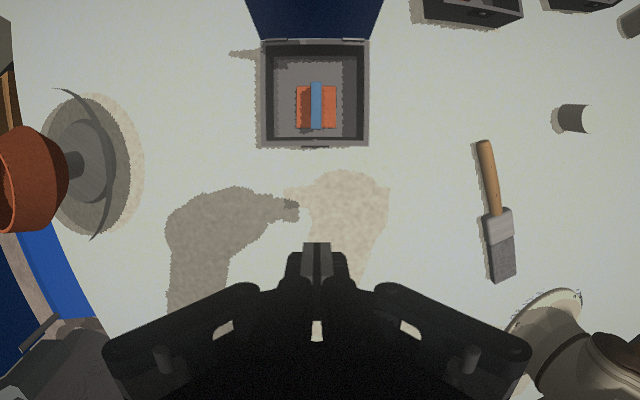

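>>> move_arm(
  moves=[
    {"gripper": -1,"xyz": [0,0,-2.5],"angular": [0,0,0]},
    {"gripper": -1,"xyz": [6,0,-2.5],"angular": [0,0,0]},
    {"gripper": -1,"xyz": [12,0,-2.5],"angular": [0,0,0]},
    {"gripper": -1,"xyz": [18,0,-2.5],"angular": [0,0,0]},
    {"gripper": -1,"xyz": [21,0,-2.5],"angular": [0,0,0]},
    {"gripper": -1,"xyz": [21,0,-2.5],"angular": [0,0,0]},
    {"gripper": -1,"xyz": [21,0,-2.5],"angular": [0,0,0]},
    {"gripper": -1,"xyz": [21,0,2.5],"angular": [0,0,0]},
    {"gripper": -1,"xyz": [21,0,5.2],"angular": [0,0,0]},
    {"gripper": -1,"xyz": [21,0,5.2],"angular": [0,0,0]},
  ],
)

```text
clock: 14.85
position: [573.5, 267.9, 149.0]
ee_rot: [0.992, -0.13, -0.002, 0.002]
contact_force: [0.1, 0.3, 1.2]
gripper_width: 0.1
```

```bash
cat >> h.py <<'E'
CASES=dict(blue=(463.5,298,-15),yellow=(565.5,92,-12.2),green=(582,-108,-1))
def case(n,loc):
    "targets given as (x,z) in case frame, y=0, tool x along case x"
    x,y,a=CASES[n];c,s=np.cos(np.radians(a)),np.sin(np.radians(a))
    go(*[(x+l*c,y+l*s,z,a) for l,z in loc])
ARC=[(82.5,148),(67,150),(43.5,148.5),(21,141),(1.6,128),(-14,110),(-21.5,96.5),(-26,85),(-26,100),(-53,100)]
E
python3 -c "
from h import *
case('blue',ARC)"
```

```text
at [573.5 267.9 149. ] yaw -14.9 t 14.85
[-3.16 -0.07  0.11] [0.005 0.004 0.001]
[-4.71 -0.07 -0.08] [0.005 0.004 0.001]
[-7.06 -0.07  0.08] [0.005 0.004 0.001]
[-9.3  -0.08  0.84] [0.005 0.004 0.001]
[-11.24  -0.09   2.14] [0.005 0.004 0.001]
[-12.79  -0.09   3.95] [0.005 0.004 0.001]
[-13.54  -0.1    5.3 ] [0.005 0.004 0.001]
[-13.98  -0.11   6.45] [0.005 0.004 0.001]
[-13.99  -0.1    4.95] [0.005 0.004 0.001]
[-16.69  -0.1    4.96] [0.005 0.004 0.001]
```

>>> move_arm(
  moves=[
    {"gripper": -1,"xyz": [-3.2,0,0.1],"angular": [0,0,0]},
    {"gripper": -1,"xyz": [-4.7,0,0],"angular": [0,0,0]},
    {"gripper": -1,"xyz": [-6,0,0],"angular": [0,0,0]},
    {"gripper": -1,"xyz": [-7.1,0,0.1],"angular": [0,0,0]},
    {"gripper": -1,"xyz": [-8.2,0,0.4],"angular": [0,0,0]},
    {"gripper": -1,"xyz": [-9.3,0,0.8],"angular": [0,0,0]},
    {"gripper": -1,"xyz": [-10.3,0,1.5],"angular": [0,0,0]},
    {"gripper": -1,"xyz": [-11.2,0,2.1],"angular": [0,0,0]},
    {"gripper": -1,"xyz": [-12,0,3],"angular": [0,0,0]},
    {"gripper": -1,"xyz": [-12.8,0,4],"angular": [0,0,0]},
  ],
)

```text
clock: 16.1
position: [451.5, 301.6, 110.6]
ee_rot: [0.991, -0.131, -0.0, 0.0]
contact_force: [1.3, 0.2, 1.0]
gripper_width: 0.2
```

>>> move_arm(
  moves=[
    {"gripper": -1,"xyz": [-0.7,0,1.3],"angular": [0,0,0]},
    {"gripper": -1,"xyz": [-1.2,0,2.4],"angular": [0,0,0]},
    {"gripper": -1,"xyz": [-1.2,0,2.5],"angular": [0,0,0]},
    {"gripper": -1,"xyz": [-1.2,0,0],"angular": [0,0,0]},
    {"gripper": -1,"xyz": [-3.9,0,0],"angular": [0,0,0]},
    {"gripper": -1,"xyz": [-3.9,0,0],"angular": [0,0,0]},
    {"gripper": -1,"xyz": [-3.9,0,0],"angular": [0,0,0]},
  ],
)

```text
clock: 16.98
position: [414.7, 311.6, 111.3]
ee_rot: [0.991, -0.13, 0.0, 0.0]
contact_force: [0.2, 0.5, -0.1]
gripper_width: 0.1
```

Run:
```python
from h import *
from bench import arm
case('blue',[(-53,90),(-53,66),(-53,60)])
p,d=arm.get_image("top");cv2.imwrite("pics/t2.png",cv2.resize(p[120:300,120:480],None,fx=2.2,fy=2.2,interpolation=cv2.INTER_CUBIC))
```

```text
at [414.7 311.6 111.3] yaw -15.0 t 16.975
[-0.23  0.05  2.13] [ 0. -0.  0.]
[-0.23  0.05  4.53] [ 0. -0.  0.]
[-0.23  0.05  5.13] [ 0. -0.  0.]
```

View pics/t2.png

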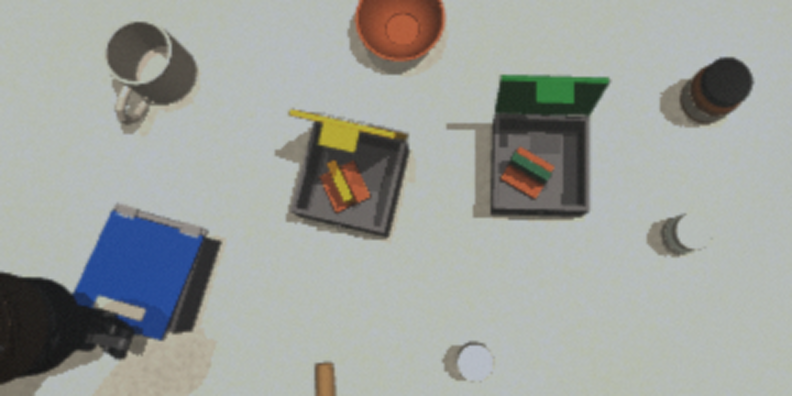

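>>> move_arm(
  moves=[
    {"gripper": -1,"xyz": [-0.2,0,1],"angular": [0,0,0]},
    {"gripper": -1,"xyz": [-0.2,0,2.2],"angular": [0,0,0]},
    {"gripper": -1,"xyz": [-0.2,0,3.2],"angular": [0,0,0]},
    {"gripper": -1,"xyz": [-0.2,0,4],"angular": [0,0,0]},
    {"gripper": -1,"xyz": [-0.2,0,4.3],"angular": [0,0,0]},
    {"gripper": -1,"xyz": [-0.2,0,4.5],"angular": [0,0,0]},
    {"gripper": -1,"xyz": [-0.2,0,4.6],"angular": [0,0,0]},
    {"gripper": -1,"xyz": [-0.2,0,4.6],"angular": [0,0,0]},
  ],
)

```text
clock: 18.02
position: [412.4, 312.0, 65.9]
ee_rot: [0.991, -0.13, 0.0, 0.0]
contact_force: [-2.1, -1.2, 6.0]
gripper_width: -0.2
```

>>> move_arm(
  moves=[
    {"gripper": -1,"xyz": [0,0,0.1],"angular": [0,0,0]},
    {"gripper": -1,"xyz": [0,0,0.2],"angular": [0,0,0]},
    {"gripper": -1,"xyz": [0,0,0.2],"angular": [0,0,0]},
  ],
)

```text
clock: 18.4
position: [412.5, 312.1, 65.5]
ee_rot: [0.991, -0.13, 0.0, 0.0]
contact_force: [-6.2, -1.8, 16.1]
gripper_width: -0.3
```

>>> move_arm(
  moves=[
    {"gripper": -1,"xyz": [0,0,-1],"angular": [0,0,0]},
    {"gripper": -1,"xyz": [0,0,-5],"angular": [0,0,0]},
    {"gripper": -1,"xyz": [0,0,-10],"angular": [0,0,0]},
    {"gripper": -1,"xyz": [0,0,-15.5],"angular": [0,0,0]},
    {"gripper": -1,"xyz": [0,0,-15.5],"angular": [0,0,0]},
  ],
)

```text
clock: 19.02
position: [414.5, 314.2, 223.4]
ee_rot: [0.991, -0.13, 0.003, -0.005]
contact_force: [-0.7, 0.3, -0.3]
gripper_width: -0.0
```

Run:
```python
from h import *
case('yellow',[(95,220),(95,150)])
```

```text
at [414.5 314.2 223.4] yaw -15.0 t 19.025
[29.81 17.11  0.32] [-0.01  -0.005 -0.048]
[29.78 17.18  7.32] [-0.01  -0.005 -0.048]
```

>>> move_arm(
  moves=[
    {"gripper": -1,"xyz": [29.8,17.1,0],"angular": [0,0,-0.048]},
    {"gripper": -1,"xyz": [29.8,17.1,0],"angular": [0,0,-0.048]},
    {"gripper": -1,"xyz": [29.8,17.1,0],"angular": [0,0,-0.048]},
    {"gripper": -1,"xyz": [29.8,17.1,0],"angular": [0,0,-0.048]},
    {"gripper": -1,"xyz": [29.8,17.1,0],"angular": [0,0,-0.048]},
    {"gripper": -1,"xyz": [29.8,17.1,0],"angular": [0,0,-0.048]},
    {"gripper": -1,"xyz": [29.8,17.1,0],"angular": [0,0,-0.048]},
    {"gripper": -1,"xyz": [29.8,17.1,0],"angular": [0,0,-0.048]},
    {"gripper": -1,"xyz": [29.8,17.1,4],"angular": [0,0,-0.048]},
    {"gripper": -1,"xyz": [29.8,17.1,7.3],"angular": [0,0,-0.048]},
  ],
)

```text
clock: 20.27
position: [654.9, 71.2, 144.6]
ee_rot: [0.994, -0.106, -0.0, -0.0]
contact_force: [0.1, -0.3, 0.1]
gripper_width: -0.0
```

Run:
```python
from h import *
from bench import arm
case('yellow',ARC)
def lid(n):
    p,d=arm.get_image("top");w=cloud(dict(d=d,**arm.get_calibration("top"))).reshape(-1,3);w=w[np.isfinite(w[:,2])]
    x,y,a=CASES[n];a=np.radians(a);Rm=np.array([[np.cos(a),-np.sin(a)],[np.sin(a),np.cos(a)]])
    l=(w[:,:2]-(x,y))@Rm;k=(l[:,0]>-55)&(l[:,0]<45)&(abs(l[:,1])<40)
    f=np.polyfit(l[k,0],w[k,2],1);print(n,"z at hinge/front",np.polyval(f,[45,-55]).round(1),"std",np.std(w[k,2]-np.polyval(f,l[k,0])).round(1))
lid('blue')
```

```text
at [654.9  71.2 144.6] yaw -12.1 t 20.275
[-0.93 -0.15 -0.34] [-0.001  0.     0.001]
[-2.48 -0.15 -0.54] [-0.001  0.     0.001]
[-4.83 -0.15 -0.39] [-0.001  0.     0.001]
[-7.08 -0.15  0.36] [-0.001  0.     0.001]
[-9.02 -0.15  1.66] [-0.001  0.     0.001]
[-10.58  -0.15   3.46] [-0.001  0.     0.001]
[-11.33  -0.15   4.81] [-0.001  0.     0.001]
[-11.78  -0.15   5.96] [-0.001  0.     0.001]
[-11.78  -0.15   4.46] [-0.001  0.     0.001]
[-14.48  -0.16   4.46] [-0.001  0.     0.001]
blue z at hinge/front [65.6 65.5] std 2.6
```

>>> move_arm(
  moves=[
    {"gripper": -1,"xyz": [-1.5,-0.1,-0.5],"angular": [0,0,0]},
    {"gripper": -1,"xyz": [-3.2,-0.1,-0.5],"angular": [0,0,0]},
    {"gripper": -1,"xyz": [-4.8,-0.1,-0.4],"angular": [0,0,0]},
    {"gripper": -1,"xyz": [-6,-0.1,-0.1],"angular": [0,0,0]},
    {"gripper": -1,"xyz": [-7.1,-0.1,0.4],"angular": [0,0,0]},
    {"gripper": -1,"xyz": [-8.1,-0.1,1],"angular": [0,0,0]},
    {"gripper": -1,"xyz": [-9,-0.1,1.7],"angular": [0,0,0]},
    {"gripper": -1,"xyz": [-9.8,-0.1,2.5],"angular": [0,0,0]},
    {"gripper": -1,"xyz": [-10.6,-0.1,3.5],"angular": [0,0,0]},
    {"gripper": -1,"xyz": [-11.3,-0.1,4.8],"angular": [0,0,0]},
  ],
)

```text
clock: 21.58
position: [545.3, 94.9, 96.5]
ee_rot: [0.994, -0.107, -0.0, -0.0]
contact_force: [0.8, 0.7, 0.2]
gripper_width: 0.2
```

>>> move_arm(
  moves=[
    {"gripper": -1,"xyz": [-0.5,0,1.1],"angular": [0,0,0]},
    {"gripper": -1,"xyz": [-0.5,0,1.2],"angular": [0,0,0]},
    {"gripper": -1,"xyz": [-0.5,0,-1],"angular": [0,0,0]},
    {"gripper": -1,"xyz": [-3.2,0,-1],"angular": [0,0,0]},
    {"gripper": -1,"xyz": [-3.2,0,-1],"angular": [0,0,0]},
    {"gripper": -1,"xyz": [-3.2,0,-1],"angular": [0,0,0]},
  ],
)

```text
clock: 22.32
position: [515.1, 101.7, 107.5]
ee_rot: [0.994, -0.107, 0.0, -0.0]
contact_force: [0.3, -0.1, 0.4]
gripper_width: -0.1
```

Run:
```python
from h import *
case('yellow',[(-53,90),(-53,66),(-53,63)])
```

```text
at [515.1 101.7 107.5] yaw -12.2 t 22.325
[-0.17 -0.12  1.75] [-0.    -0.001 -0.001]
[-0.17 -0.12  4.15] [-0.    -0.001 -0.001]
[-0.17 -0.12  4.45] [-0.    -0.001 -0.001]
```

>>> move_arm(
  moves=[
    {"gripper": -1,"xyz": [-0.2,-0.1,0.8],"angular": [0,0,0]},
    {"gripper": -1,"xyz": [-0.2,-0.1,2],"angular": [0,0,0]},
    {"gripper": -1,"xyz": [-0.2,-0.1,3],"angular": [0,0,0]},
    {"gripper": -1,"xyz": [-0.2,-0.1,3.7],"angular": [0,0,0]},
    {"gripper": -1,"xyz": [-0.2,-0.1,4.1],"angular": [0,0,0]},
    {"gripper": -1,"xyz": [-0.2,-0.1,4.3],"angular": [0,0,0]},
    {"gripper": -1,"xyz": [-0.2,-0.1,4.4],"angular": [0,0,0]},
    {"gripper": -1,"xyz": [-0.2,-0.1,4.4],"angular": [0,0,0]},
  ],
)

```text
clock: 23.32
position: [512.4, 102.8, 65.4]
ee_rot: [0.994, -0.106, -0.0, 0.0]
contact_force: [-8.1, 0.7, 17.8]
gripper_width: -0.1
```

>>> move_arm(
  moves=[
    {"gripper": -1,"xyz": [0,0,-1],"angular": [0,0,0]},
    {"gripper": -1,"xyz": [0,0,-5],"angular": [0,0,0]},
    {"gripper": -1,"xyz": [0,0,-10],"angular": [0,0,0]},
    {"gripper": -1,"xyz": [0,0,-15.5],"angular": [0,0,0]},
    {"gripper": -1,"xyz": [0,0,-15.5],"angular": [0,0,0]},
  ],
)

```text
clock: 23.95
position: [515.7, 104.0, 223.1]
ee_rot: [0.994, -0.106, 0.005, -0.003]
contact_force: [0.5, 0.4, -0.4]
gripper_width: -0.4
```

Run:
```python
from h import *
case('green',[(105,220),(105,150)])
```

```text
at [515.7 104.  223.1] yaw -12.2 t 23.95
[21.27 17.27  0.39] [-0.005 -0.01  -0.196]
[21.2  17.31  7.39] [-0.005 -0.01  -0.196]
```

>>> move_arm(
  moves=[
    {"gripper": -1,"xyz": [21.3,17.3,0],"angular": [0,0,-0.196]},
    {"gripper": -1,"xyz": [21.3,17.3,0],"angular": [0,0,-0.196]},
    {"gripper": -1,"xyz": [21.3,17.3,0],"angular": [0,0,-0.196]},
    {"gripper": -1,"xyz": [21.3,17.3,0],"angular": [0,0,-0.196]},
    {"gripper": -1,"xyz": [21.3,17.3,0],"angular": [0,0,-0.196]},
    {"gripper": -1,"xyz": [21.3,17.3,0],"angular": [0,0,-0.196]},
    {"gripper": -1,"xyz": [21.3,17.3,0],"angular": [0,0,-0.196]},
    {"gripper": -1,"xyz": [21.3,17.3,4],"angular": [0,0,-0.196]},
    {"gripper": -1,"xyz": [21.3,17.3,7.3],"angular": [0,0,-0.196]},
    {"gripper": -1,"xyz": [21.3,17.3,7.3],"angular": [0,0,-0.196]},
  ],
)

```text
clock: 25.2
position: [681.8, -109.9, 142.4]
ee_rot: [1.0, -0.008, -0.003, -0.0]
contact_force: [0.4, -0.1, 0.4]
gripper_width: -0.2
```

Run:
```python
from h import *
case('green',ARC)
```

```text
at [ 681.8 -109.9  142.4] yaw -0.9 t 25.2
[-1.74 -0.02 -0.55] [-0.     0.007  0.001]
[-3.29 -0.02 -0.74] [-0.     0.007  0.001]
[-5.64 -0.03 -0.57] [-0.     0.007  0.001]
[-7.88 -0.03  0.19] [-0.     0.007  0.001]
[-9.81 -0.03  1.51] [-0.     0.007  0.001]
[-11.36  -0.03   3.32] [-0.     0.007  0.001]
[-12.1   -0.03   4.67] [-0.     0.007  0.001]
[-12.55  -0.03   5.82] [-0.     0.007  0.001]
[-12.56  -0.03   4.32] [-0.     0.007  0.001]
[-15.26  -0.03   4.34] [-0.     0.007  0.001]
```

>>> move_arm(
  moves=[
    {"gripper": -1,"xyz": [-1.7,0,-0.6],"angular": [0,0,0]},
    {"gripper": -1,"xyz": [-3.3,0,-0.7],"angular": [0,0,0]},
    {"gripper": -1,"xyz": [-4.5,0,-0.7],"angular": [0,0,0]},
    {"gripper": -1,"xyz": [-5.7,0,-0.6],"angular": [0,0,0]},
    {"gripper": -1,"xyz": [-6.8,0,-0.3],"angular": [0,0,0]},
    {"gripper": -1,"xyz": [-7.9,0,0.2],"angular": [0,0,0]},
    {"gripper": -1,"xyz": [-8.9,0,0.8],"angular": [0,0,0]},
    {"gripper": -1,"xyz": [-9.8,0,1.5],"angular": [0,0,0]},
    {"gripper": -1,"xyz": [-10.6,0,2.4],"angular": [0,0,0]},
    {"gripper": -1,"xyz": [-11.4,0,3.3],"angular": [0,0,0]},
  ],
)

```text
clock: 26.45
position: [569.8, -109.3, 111.5]
ee_rot: [1.0, -0.009, -0.0, 0.0]
contact_force: [0.3, -0.2, -0.3]
gripper_width: -0.0
```

>>> move_arm(
  moves=[
    {"gripper": -1,"xyz": [-0.7,0,1.3],"angular": [0,0,0]},
    {"gripper": -1,"xyz": [-1.2,0,2.4],"angular": [0,0,0]},
    {"gripper": -1,"xyz": [-1.2,0,2.5],"angular": [0,0,0]},
    {"gripper": -1,"xyz": [-1.2,0,0.3],"angular": [0,0,0]},
    {"gripper": -1,"xyz": [-3.9,0,0.3],"angular": [0,0,0]},
    {"gripper": -1,"xyz": [-3.9,0,0.3],"angular": [0,0,0]},
    {"gripper": -1,"xyz": [-3.9,0,0.3],"angular": [0,0,0]},
  ],
)

```text
clock: 27.32
position: [531.8, -108.6, 109.5]
ee_rot: [1.0, -0.009, 0.0, 0.0]
contact_force: [0.1, 0.1, -0.4]
gripper_width: 0.0
```

Run:
```python
from h import *
case('green',[(-53,90),(-53,66),(-53,63)])
```

```text
at [ 531.8 -108.6  109.5] yaw -1.0 t 27.325
[-0.29 -0.15  1.95] [ 0.    -0.001 -0.   ]
[-0.29 -0.15  4.35] [ 0.    -0.001 -0.   ]
[-0.29 -0.15  4.65] [ 0.    -0.001 -0.   ]
```

>>> move_arm(
  moves=[
    {"gripper": -1,"xyz": [-0.3,-0.1,1],"angular": [0,0,0]},
    {"gripper": -1,"xyz": [-0.3,-0.1,2.1],"angular": [0,0,0]},
    {"gripper": -1,"xyz": [-0.3,-0.1,3.1],"angular": [0,0,0]},
    {"gripper": -1,"xyz": [-0.3,-0.1,3.9],"angular": [0,0,0]},
    {"gripper": -1,"xyz": [-0.3,-0.1,4.3],"angular": [0,0,0]},
    {"gripper": -1,"xyz": [-0.3,-0.1,4.5],"angular": [0,0,0]},
    {"gripper": -1,"xyz": [-0.3,-0.1,4.6],"angular": [0,0,0]},
    {"gripper": -1,"xyz": [-0.3,-0.1,4.6],"angular": [0,0,0]},
  ],
)

```text
clock: 28.32
position: [527.7, -107.6, 65.4]
ee_rot: [1.0, -0.008, -0.001, 0.0]
contact_force: [-6.6, 1.6, 17.2]
gripper_width: 0.2
```

Bottomed out; retreat up and back, then check.

>>> move_arm(
  moves=[
    {"gripper": -1,"xyz": [0,0,-1],"angular": [0,0,0]},
    {"gripper": -1,"xyz": [0,0,-5],"angular": [0,0,0]},
    {"gripper": -1,"xyz": [0,0,-10],"angular": [0,0,0]},
    {"gripper": -1,"xyz": [0,0,-16],"angular": [0,0,0]},
    {"gripper": -1,"xyz": [-6,0,-20],"angular": [0,0,0]},
    {"gripper": -1,"xyz": [-12,0,-20],"angular": [0,0,0]},
    {"gripper": -1,"xyz": [-14,0,-20],"angular": [0,0,0]},
    {"gripper": -1,"xyz": [-14,0,-20],"angular": [0,0,0]},
    {"gripper": -1,"xyz": [-14,0,-20],"angular": [0,0,0]},
  ],
)

```text
clock: 29.45
position: [389.3, -104.9, 263.4]
ee_rot: [1.0, -0.009, 0.001, 0.0]
contact_force: [0.1, 0.3, 0.2]
gripper_width: 0.2
```

Run:
```python
from h import *
from bench import arm
for cam in("top","scene"):
    p,d=arm.get_image(cam);W=cloud(dict(d=d,**arm.get_calibration(cam)));w=W.reshape(-1,3);w=w[np.isfinite(w[:,2])]
    cv2.imwrite(f"pics/end_{cam}.png",p)
    for n,(x,y,a) in CASES.items():
        a=np.radians(a);Rm=np.array([[np.cos(a),-np.sin(a)],[np.sin(a),np.cos(a)]])
        l=(w[:,:2]-(x,y))@Rm;k=(l[:,0]>-55)&(l[:,0]<45)&(abs(l[:,1])<40)&(w[:,2]<110)
        f=np.polyfit(l[k,0],w[k,2],1);print(cam,n,"z hinge/front",np.polyval(f,[45,-55]).round(1),k.sum())
```

```text
top blue z hinge/front [65.1 66.4] 1615
top yellow z hinge/front [65.5 66.2] 1532
top green z hinge/front [66.7 63.5] 1531
scene blue z hinge/front [66.5 68.6] 428
scene yellow z hinge/front [67.  67.8] 682
scene green z hinge/front [66.6 67.5] 1080
```

View pics/end_scene.png

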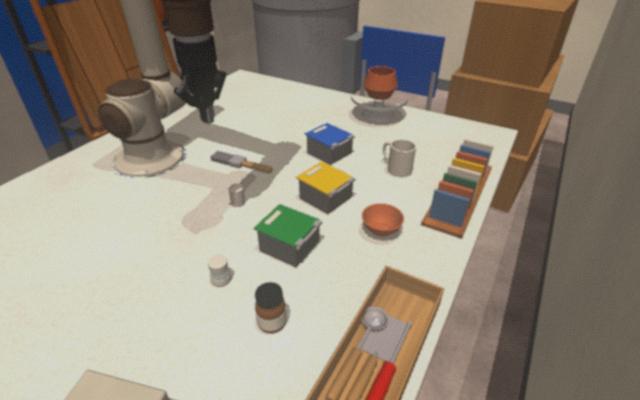

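View pics/end_top.png

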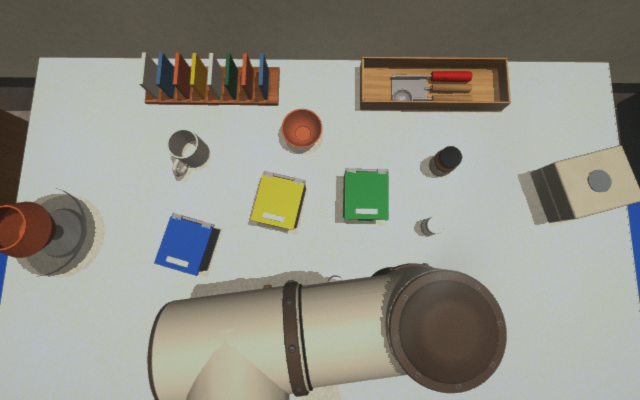

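```bash
python3 -c "
from bench import arm
print(arm.job_done())"
```

```text
the job is handed in; nothing more can be done
None
```

The blue tile is standing in the blue case and all three covers are shut. I handed the job in at about 29.5 s of the 72 s allowed.

- **Tile:** The blue cover was leaning over its case, so I first pushed it back to about 97°. I then lifted the blue tile and lowered it into the case until I felt 5.6 N of floor contact. After I let go, the wrist view showed it upright.
- **Covers:** I swung each cover over from behind and pressed on its white strip until it would go no further. The pressing force was 16–18 N, above the 7 N the catch needs.
- **Shut check:** With the arm clear, depth from both cameras put every cover top at about 66 mm. A cover not held by its catch should sit at least 6 mm higher at the front.
    - The readings varied by 2–3 mm at the front edge. The scene camera gave 68.6 mm for blue against 66.4 mm from the top camera, and the top camera gave 63.5 mm for green. I took this as noise.
- **Surroundings:** In the final pictures the bystanders looked unmoved and upright. I could not see the yellow and green tiles after their covers closed; the last view before closing showed both standing.

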